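Clamp the damper cradle down with the quarter-turn T-bolt

ROBOT

A 7-joint arm with a two-finger parallel gripper is mounted at the origin on the work surface. World frame = base frame: x ahead of the robot, y to its left, z up, the work surface at z = 0. Lengths are in m, angles in rad, forces in N, time in s.
With the tool pointing down it reaches from about 0.35 to 0.9 m from the base axis. Payload 8.1 kg.
Tool frame: the origin (TCP) lies on the centre line of the jaws, within the pads' length; the fingertips stand ahead of it and the grasp point (between the pads) lies 8 mm behind it (arm.nose_length is the x of the fingertips in the tool frame, in m); x points along the fingers, y is the direction in which the jaws open and shut, and the axes are right-handed (so a half turn about x gives the same grasp; the last joint's range is limited). The gripper opens to 92 mm and grips with 3 to 60 N. Pads are 19 mm wide; open, the fingers measure 130 mm over their backs; the gripper's body (75 mm by 190 mm) begins 47 mm behind the grasp point.
Start: joints at [1.161, 0.434, 0.025, 1.573, -0.012, 1.134, -0.075], TCP at [0.189, -0.596, 0.238] pointing down, gripper open.
Joint ranges: [-2.62, 2.62], [-0.44, 2.09], [-1.27, 1.32], [0.08, 2.57], [-1.32, 4.46], [0.12, 2], [-2.74, 2.74]. Speed limits (rad/s): [2.22, 2.22, 3.01, 3.01, 3.14, 3.14, 3.14].

INTERFACE

Orientations are given as a unit quaternion [x, y, z, w].
In Python, from plant import arm gives the robot as it stands.
- The arm moves only by the tool apply_moves, never from a script. Its argument "deltas" is one flat list of numbers, 7 for each row, row after row: the shift along the world's x, y, z in cm, then the turn, a rotation vector about the world's x, y, z in degrees, then the opening, from -1 (shut) to 1 (fully open), so that 0 is half open. In form: [tx, ty, tz, rx, ry, rz, jaw, tx, ty, tz, rx, ry, rz, jaw, ...]. A call has 1 to 8 rows; each row shifts and turns the commanded pose from where the row before left it; what a row does not reach is not made up. A row lasts 1/8 s, in which the tool goes at most 62.5 mm and 10.7 degrees, less where a joint would pass 70% of its speed; a pose out of reach is approached as far as the arm can. A call with a gripper value outside its range is refused whole. The fingers move at their own pace and stop on an object; "newtons" is the grip in N (left out, the last holds). Time passes only in rows, so rows that do not move let the fingers close. It gives the time, the measured TCP pose, the force and the opening at its end, in the units of the state.
- arm.observe(): the state, without advancing time (a new reading comes with each control period).
- arm.capture(name): name is "scene" or "top" or "wrist"; returns the picture (384x512x3 uint8, red, green, blue); there is no depth.
- arm.get_calibration(name): a dict with "K" (3x3 intrinsics, pixels), "extrinsics" (4x4, takes a point from world to camera coordinates). Camera axes: x right, y up, looking along -z (the intrinsics and any distortion apply to the point x, -y, -z); pixel columns grow to the right and rows downward; lengths in m; the calibration is good to about 2 mm. A picture is of the moment at which its call begins: read the wrist's pose just before it. get_calibration takes no time and is no camera call; for the wrist camera it gives the pose at the moment of the call.
- arm.hand_in(): hands the job in, once; it reports no verdict.
The state is a dict: "t": time; "joint_pos": joint angles; "joint_velocities": joint speeds; "joint_torque": joint torques, N m; "ee_pos": TCP position; "tcp_rot": TCP orientation; "ft_force": force on the tool from outside, world axes, zero at the start; "moment": the same for the moment, N m; "opening": finger opening in m.
Only numpy, scipy, OpenCV 4.12 (cv2) and the standard library are available. Lean on these libraries where they do the work, as an engineer would, in place of code of your own. Each camera call takes 0.05 s, during which the arm holds its last target.

TASK

The damper cradle sits loose on its mounting base: clamp it there with the spring-loaded T-bolt (the one with the flat wing handle) from the rack. Pass its T-head down through the slot in the cradle's foot and the slot of the floating plate below, which must be found by feel, press it down against its spring, turn it a quarter turn clockwise seen from above, let it rise until the head seats in its groove, and let go. Never force it: push, pull or turn with no more than about 25 N on the parts, do not shift the cradle, and leave the other hardware in the rack and the oil bottle where they are.

Things in the scene. Friction and masses are not known exactly. Their poses are not given: they have to be found in the camera images.
- wing (a point): Centre of the flat steel wing handle on top of the loose T-bolt (0.2 kg), which hangs upright in the rack. Wing 44 long (x), 12 thick (y), 26 high (z up the bolt); grip it across its thickness. Under it a neck 10 thick and 9 high, then a spring cup 25 across whose top is 22 below this point. Bolt 88 tall; in a weak grip it pivots, so hold firmly.
- head (a point): Middle of the underside of the T-bolt's head, 75 below wing on the bolt's axis, same axes. The head is a bar 30 long (x, parallel to the wing), 9 wide (y), 8 high; above it a shank 8 thick. In the rack it hangs 18 below the rack's top, carried by the collar.
- collar (a point): Middle of the underside of the T-bolt's sliding collar, a round flange 44 across, 4 thick; at rest 18 above the head's underside. It slides up the shank by at most 15 against a spring: 4 N at the start plus 0.5 N per mm.
- base: Grey mounting base fixed to the bench, 245 long (x) by 116 wide (y), top 40 above the bench, 6 high fences round the cradle's foot. Origin on the bench (z = 0) under the middle of its window. x runs along all the slots and points towards the saddle, y is across them, z up.
- window (a point): Middle of the base's window, 40 above the bench, axes of the base. A steel floating plate lies here, top at this height, with a slot 34 long (x) by 11.4 wide (y), 10 deep, never rotated. The slot's middle lies anywhere up to 3 from this point either way in x and up to 5 in y; its place is not reported. The plate stays where it is; 3 N slides it.
- groove (a point): Point under the window at the plate's underside, 30 above the bench. Below it the head can turn (head's underside under 21 above the bench; spring travel ends at 17), only clockwise seen from above; a stop lies about 5 degrees past 90. Along y the underside has a groove 13 wide, 5 deep: the turned head, let up, seats there, its underside 27 above the bench.
- cradle: Loose dark steel cradle (2.2 kg) on the base, axes as the base; origin under its foot, 40 above the bench, within 1 of the base's axis. Foot 10 thick with a slot 48 (x) by 24 (y) about the origin, over the floating plate; the collar meets the foot when the head's underside is 32 above the bench. Clamps and a damper stand from 68 ahead (+x), to 131 above the bench; its rod reaches 150 to +y.
- rack: Wooden block fixed to the bench, 70 (x) by 200 (y) by 30 high, origin under its middle, three pockets 14 (x) by 36 (y), 64 apart along y. The T-bolt, wing along the rack's y within about 6 degrees, a knob pin and a hex bolt hang in them; which is where varies.
- pin: Bystander in the rack: locating pin with a round black knob 31 across, 72 tall overall, origin at its foot, 12 above the bench.
- hexbolt: Bystander in the rack: short dark hexagon bolt with a washer, 33 tall overall, origin at its foot, 12 above the bench.
- oil: Bystander: white plastic bottle, 56 across, 150 tall, origin under its middle.
Things that resemble listed ones, but are neither listed nor needed, are in the scene too. Leave any orange or turquoise look-alike of the part that bears wing alone.

How it is judged:
By the outcome, as a careful person would: the job done as asked, in the order asked, and still so for the second after the job is handed in, with the robot touching nothing.
It also fails if it takes over 72 s, if anything falls off the work surface, if the arm or the gripper's body presses on something with over 40 N, if the wrist force passes 120 N, or if a joint passes its speed limit or range.

## Working session

There is one attempt and no reset: what is moved stays moved. The work goes in short steps, Python scripts to look and compute and a tool call to move; the robot and the scene stay as the last step left them, time stands still between calls to the robot, and variables do not carry over. Pictures are saved under pics/ and viewed, and the job is handed in when it is done.

Besides the shell and the picture viewer there is one more tool, called after "Call:" as name(argument=value, ...) on one line, values as JSON. apply_moves: Moves the arm, as the interface text tells. Its arguments: {"type":"object","properties":{"deltas":{"type":"array"},"newtons":{"type":"number"}},"required":["deltas"]}

```bash
ls; mkdir -p pics; cat > h.py <<'E'
from plant import arm
import numpy as np, cv2
def save(cam,name):
    im=arm.capture(cam); cv2.imwrite(f'pics/{name}.png',cv2.cvtColor(im,cv2.COLOR_RGB2BGR)); return im
def crop(src,name,x0,y0,x1,y1,s):
    im=cv2.imread(f'pics/{src}.png')[y0:y1,x0:x1]
    cv2.imwrite(f'pics/{name}.png',cv2.resize(im,None,fx=s,fy=s,interpolation=cv2.INTER_CUBIC))
def ray(cal,u,v):
    K=np.array(cal['K']);E=np.array(cal['extrinsics'])
    d=np.linalg.inv(K)@[u,v,1]; d=np.array([d[0],-d[1],-d[2]])
    R=E[:3,:3];t=E[:3,3]
    return -R.T@t, R.T@d
def atz(cal,u,v,z):
    c,d=ray(cal,u,v); return c+d*(z-c[2])/d[2]
def proj(cal,p):
    K=np.array(cal['K']);E=np.array(cal['extrinsics'])
    q=E[:3,:3]@np.array(p)+E[:3,3]; q=K@[q[0],-q[1],-q[2]]; return q[:2]/q[2]
E
python3 - <<'E'
from h import *
import json
for c in ['scene','top','wrist']:
    save(c,c+'0'); k=arm.get_calibration(c); print(c,{a:np.round(np.array(b),4).tolist() for a,b in k.items() if a in('K','extrinsics')}, [x for x in k])
print(arm.observe(), arm.nose_length)
E
```

```text
pics
scene {'K': [[467.4028, 0.0, 259.8951], [0.0, 467.4028, 196.3093], [0.0, 0.0, 1.0]], 'extrinsics': [[-0.3305, 0.9438, -0.0009, 0.1617], [-0.6001, -0.2094, 0.772, 0.2872], [0.7285, 0.2557, 0.6356, -1.494], [0.0, 0.0, 0.0, 1.0]]} ['K', 'extrinsics']
top {'K': [[382.3865, 0.0, 259.3306], [0.0, 382.3865, 185.7615], [0.0, 0.0, 1.0]], 'extrinsics': [[0.0003, -1.0, -0.0003, 0.0587], [0.9706, 0.0002, 0.2406, -0.5534], [-0.2406, -0.0004, 0.9706, -0.5862], [0.0, 0.0, 0.0, 1.0]]} ['K', 'extrinsics']
wrist {'K': [[340.7471, 0.0, 255.55], [0.0, 340.7471, 188.1164], [0.0, 0.0, 1.0]], 'extrinsics': [[0.3019, -0.9533, -0.0022, -0.6226], [0.9071, 0.2879, -0.3069, 0.0394], [0.2932, 0.0907, 0.9517, -0.3927], [0.0, 0.0, 0.0, 1.0]]} ['K', 'extrinsics']
{'t': 0.15, 'joint_pos': array([ 1.16134782,  0.43505859,  0.02496731,  1.57387565, -0.01159222,
        1.13396412, -0.07511207]), 'joint_velocities': array([-0.00064046, -0.00266623,  0.00144115, -0.00105989,  0.0013113 ,
        0.00011911,  0.00031651]), 'joint_torque': array([ 7.44113931e-04, -6.68266869e+01,  9.84894298e-01, -3.14694571e+01,
       -6.07035938e-02,  3.94728931e-02,  1.22082420e-04]), 'ee_pos': array([ 0.18863546, -0.59547783,  0.23713266]), 'tcp_rot': array([-0.69870331, -0.10843511,  0.69890574, -0.10763958]), 'ft_force': array([-0.42615435, -0.13658121,  0.06490074]), 'moment': array([ 0.05147244, -0.03239316,  0.03107556]), 'opening': 0.09167883454236252} 0.011
```

View pics/scene0.png

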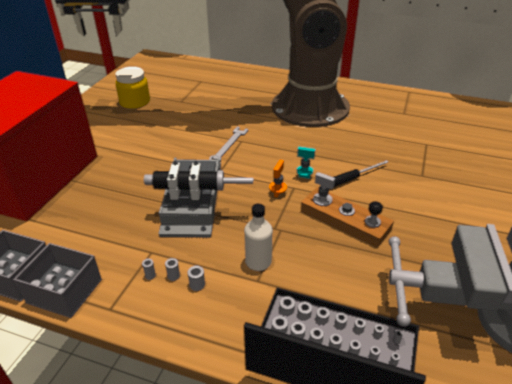

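View pics/top0.png

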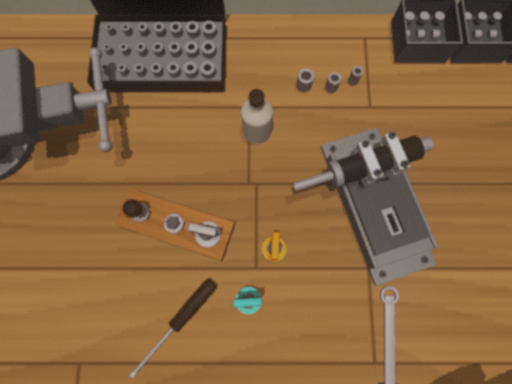

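View pics/wrist0.png

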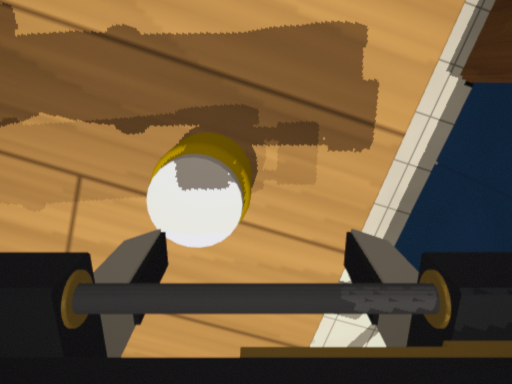

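Candidates for the T-bolt in the top view: the steel wing in the rack (205,231), the orange look-alike (274,246), the turquoise look-alike (248,299). I choose the steel one in the rack and will check it in a close crop.

```bash
python3 - <<'E'
from h import *
crop('top0','t_rack',100,170,300,320,4)
crop('top0','t_base',280,110,450,290,3.3)
crop('scene0','s_rack',250,130,410,260,5)
crop('scene0','s_base',130,120,290,250,5)
E
```

```text
(no output)
```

View pics/t_rack.png

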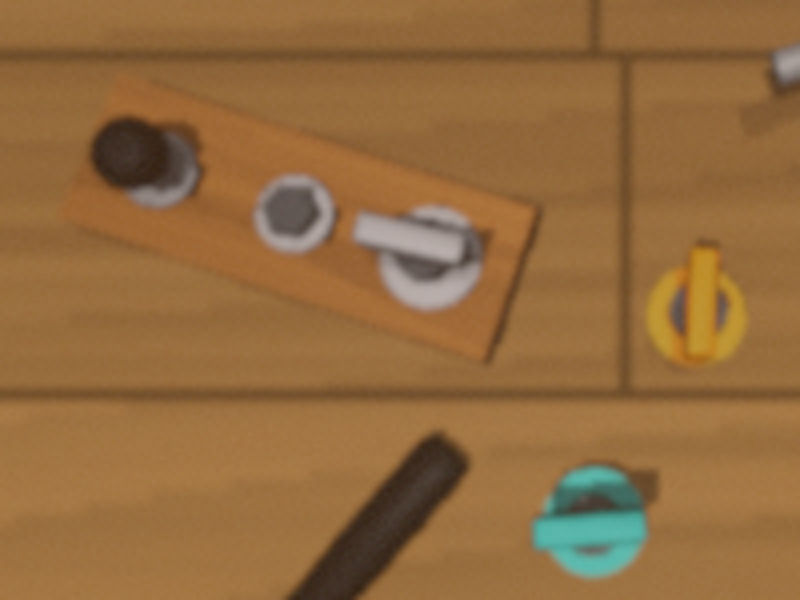

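View pics/t_base.png

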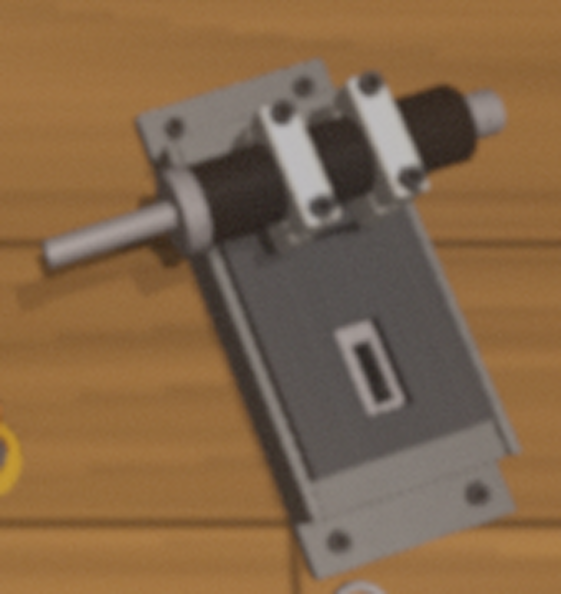

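View pics/s_rack.png

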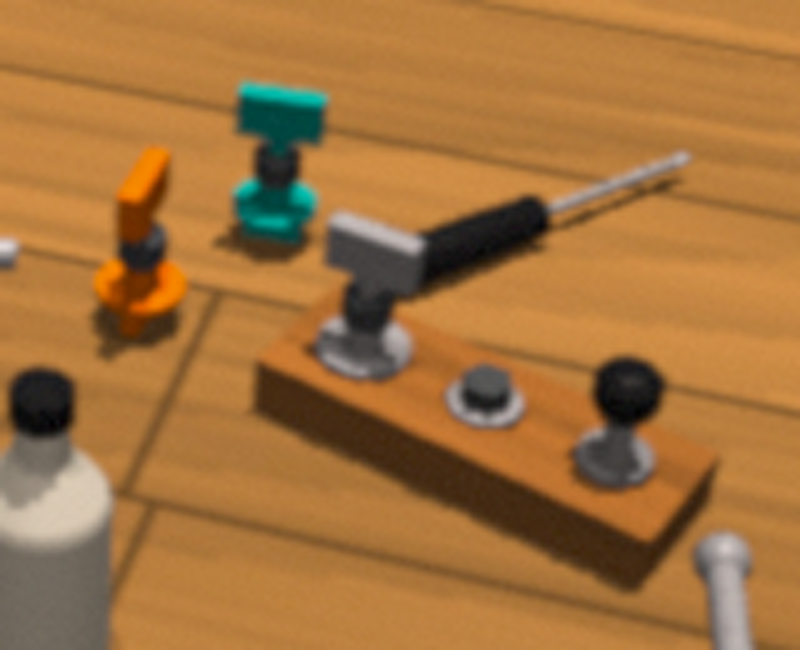

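View pics/s_base.png

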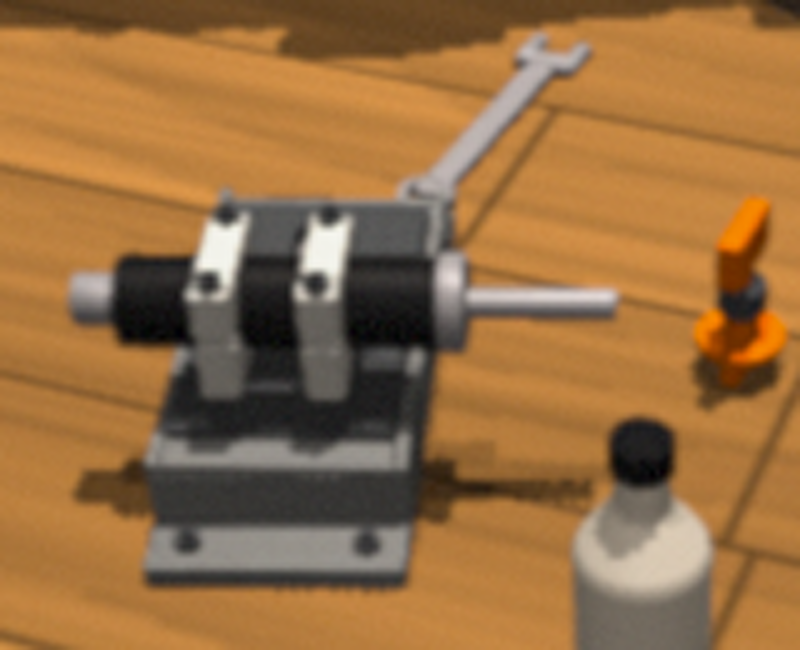

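The crops confirm that the steel wing at top pixel (203,229) with its flat wing is the target. The orange one is at (274,246) and the turquoise at (248,299). The slot in the foot is near (393,222), and the dark plate slot is visible through it.

```bash
python3 - <<'E'
from h import *
cal=arm.get_calibration('top')
R=lambda x,y:(100+x/4,170+y/4)
B=lambda x,y:(280+x/3.3,110+y/3.3)
p=lambda n,uv,z:print(n,np.round(atz(cal,*uv,z)*1000,1))
p('wing top c',R(410,232),.100)
p('wing l',R(358,225),.1);p('wing r',R(466,245),.1)
p('collar',R(430,258),.034)
for n,c in dict(a=(128,75),b=(540,205),c=(490,362),d=(62,212)).items(): p('rack'+n,R(*c),.03)
for n,c in dict(a=(336,328),b=(372,320),c=(405,403),d=(370,415)).items(): p('fslot'+n,B(*c),.05)
p('pslot',B(376,370),.04)
for n,c in dict(a=(138,120),b=(322,60),c=(513,508),d=(318,577)).items(): p('base'+n,B(*c),.012)
p('hexbolt',R(292,212),.04);p('pin knob',R(130,152),.07)
p('oil',(257,105),.15);p('orange',R(703,270),.1);p('turq',R(590,530),.1)
E
```

```text
wing top c [476.6 148.6 100. ]
wing l [479.3 169.2 100. ]
wing r [471.4 126.3 100. ]
collar [474.  149.3  34. ]
racka [557. 289.  30.]
rackb [497.9 101.9  30. ]
rackc [429.6 122.5  30. ]
rackd [494.8 313.2  30. ]
fslota [ 515.6 -153.1   50. ]
fslotb [ 519.9 -172.3   50. ]
fslotc [ 476.3 -185.7   50. ]
fslotd [ 470.1 -167.1   50. ]
pslot [ 495.  -175.7   40. ]
basea [644.6 -60.3  12. ]
baseb [ 681.7 -169.4   12. ]
basec [ 424.7 -252.8   12. ]
based [ 388.8 -145.6   12. ]
hexbolt [493.3 209.2  40. ]
pin knob [514.2 271.8  70. ]
oil [663.5  62.5 150. ]
orange [461.6  33.1 100. ]
turq [363.9  76.6 100. ]
```

```bash
cat >> h.py <<'E'
from scipy.spatial.transform import Rotation as Ro
def st():
    s=arm.observe(); R=Ro.from_quat(s['tcp_rot']).as_matrix()
    y=R[:,1]
    print('t',round(s['t'],2),'tcp mm',np.round(s['ee_pos']*1000,1),'xaxis',np.round(R[:,0],4),'yaw_y',round(np.degrees(np.arctan2(y[1],y[0])),2),'F',np.round(s['ft_force'],2),'M',np.round(s['moment'],2),'open',round(s['opening']*1000,1),'j',np.round(s['joint_pos'],2))
    return s
E
python3 - <<'E'
from h import *
st()
E
```

```text
t 0.15 tcp mm [ 188.6 -595.5  237.1] xaxis [-5.0e-04  1.1e-03 -1.0e+00] yaw_y -72.42 F [-0.43 -0.14  0.06] M [ 0.05 -0.03  0.03] open 91.7 j [ 1.16  0.44  0.02  1.57 -0.01  1.13 -0.08]
```

Call:
apply_moves(deltas=[2.05,5.31,-0.1,0,0,4.4,1,2.05,5.31,-0.1,0,0,4.4,1,2.05,5.31,-0.1,0,0,4.4,1,2.05,5.31,-0.1,0,0,4.4,1,2.05,5.31,-0.1,0,0,4.4,1,2.05,5.31,-0.1,0,0,4.4,1,2.05,5.31,-0.1,0,0,4.4,1])

```text
t: 1.02
ee_pos: [0.3326, -0.2224, 0.2308]
tcp_rot: [0.645, 0.29, -0.645, 0.291]
ft_force: [0.9, 0.3, -0.2]
opening: 0.0921
```

Call:
apply_moves(deltas=[2.05,5.31,-0.1,0,0,4.4,1,2.05,5.31,-0.1,0,0,4.4,1,2.05,5.31,-0.1,0,0,4.4,1,2.05,5.31,-0.1,0,0,4.4,1,2.05,5.31,-0.1,0,0,4.4,1,2.05,5.31,-0.1,0,0,4.4,1,2.05,5.31,-0.1,0,0,4.4,1])

```text
t: 1.9
ee_pos: [0.4762, 0.1491, 0.2236]
tcp_rot: [-0.545, -0.451, 0.545, -0.451]
ft_force: [0.7, -1.1, -0.2]
opening: 0.0918
```

```bash
python3 - <<'E'
from h import *
st()
c=arm.get_calibration('wrist'); save('wrist','w1'); print(proj(c,[.476,.148,.1])); E=np.array(c['extrinsics']);np.save('w1E.npy',E);print(-E[:3,:3].T@E[:3,3])
E
```

```text
t 1.9 tcp mm [476.2 149.1 223.6] xaxis [ 2.e-04 -2.e-04 -1.e+00] yaw_y -10.72 F [ 0.72 -1.06 -0.19] M [-0.05 -0.15 -0.05] open 91.8 j [ 0.11  0.32 -0.66  1.85  0.23  1.04 -0.82]
[257.07610771 186.27127784]
[0.49084146 0.23218136 0.37102599]
```

View pics/w1.png

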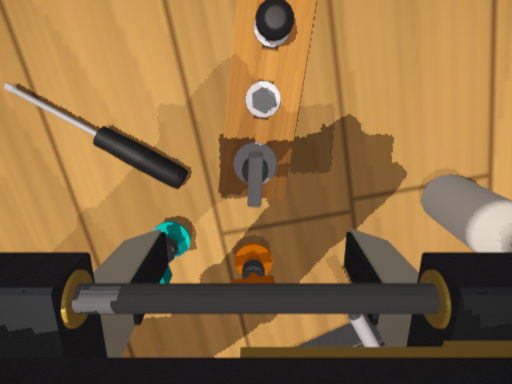

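```bash
python3 - <<'E'
from h import *
crop('w1','w1c',205,120,325,220,6)
E
```

```text
(no output)
```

View pics/w1c.png

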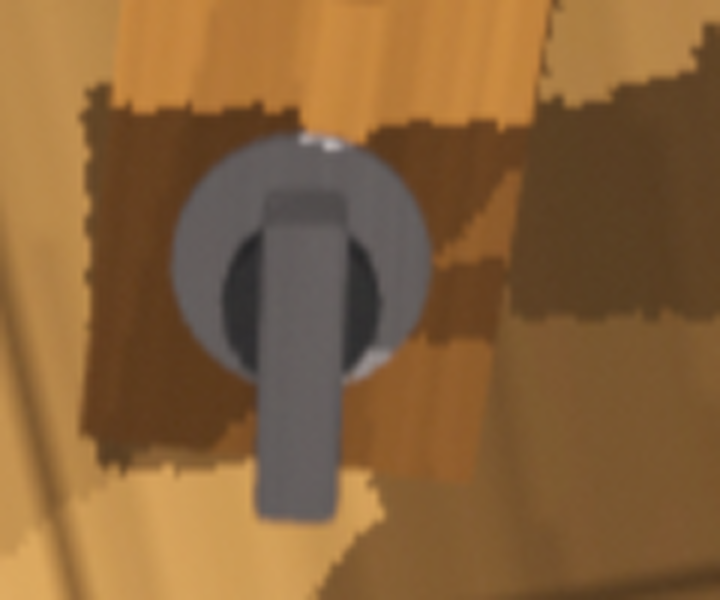

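The wing's top face runs in crop pixels from (305,227) to (297,521), i.e. around (255,182) in the picture. The collar centre is at crop (301,260).

```bash
python3 - <<'E'
from h import *
cal={'K':arm.get_calibration('wrist')['K'],'extrinsics':np.load('w1E.npy')}
W=lambda x,y:(205+(x+.5)/6-.5,120+(y+.5)/6-.5)
a=atz(cal,*W(305.5,227),.1);b=atz(cal,*W(297,521),.1);print(a,b,(a+b)/2,np.linalg.norm(a-b),np.degrees(np.arctan2(*(a-b)[1::-1])))
print(atz(cal,*W(301,260),.034))
E
```

```text
[0.47927949 0.17238041 0.1       ] [0.47018364 0.13082451 0.1       ] [0.47473156 0.15160246 0.1       ] 0.04253971534905888 77.65367656273597
[0.47465595 0.15236132 0.034     ]
```

Call:
apply_moves(deltas=[-0.14,0.22,-2.0,0,0,-1.6,0.5,0,0,-4.0,0,0,0,0,0,0,-4.0,0,0,0,-0.2,0,0,-3.0,0,0,0,-0.2,0,0,-1.06,0,0,0,-0.2,0,0,0,0,0,0,-0.2])

```text
t: 2.7
ee_pos: [0.4742, 0.1498, 0.0831]
tcp_rot: [-0.551, -0.443, 0.551, -0.443]
ft_force: [0.6, 0.1, -0.1]
opening: 0.0384
```

```bash
python3 - <<'E'
from h import *
st()
save('wrist','w2'); save('scene','s2'); crop('s2','s2c',270,130,410,250,5)
E
```

```text
t 2.7 tcp mm [474.2 149.8  83.1] xaxis [-7.e-04 -2.e-04 -1.e+00] yaw_y -12.42 F [ 0.62  0.11 -0.05] M [-0.   -0.12 -0.01] open 38.4 j [ 0.02  0.49 -0.57  2.01  0.39  0.74 -1.01]
```

View pics/w2.png

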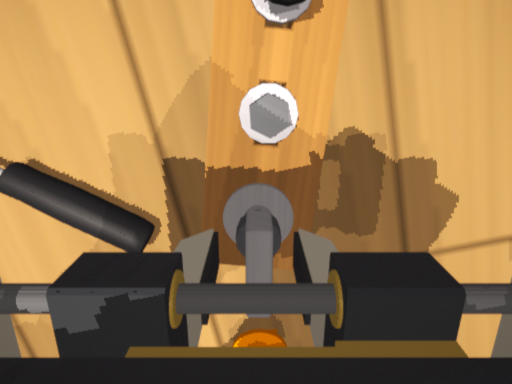

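View pics/s2c.png

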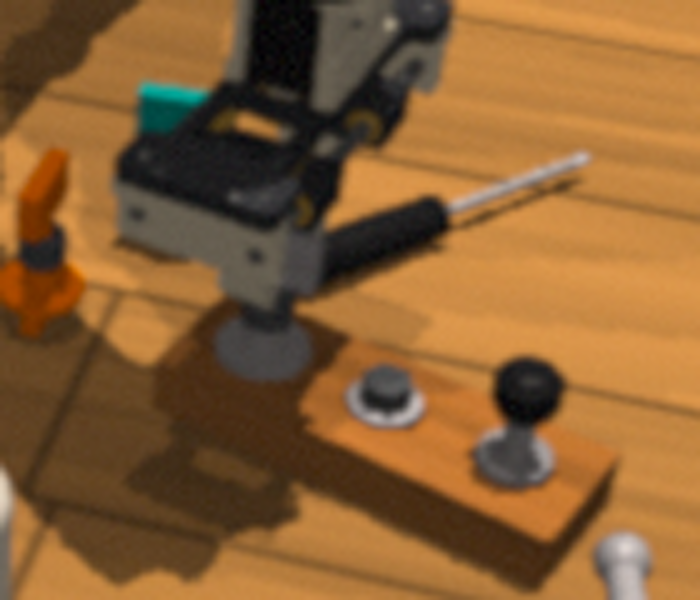

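Call:
apply_moves(deltas=[0.03,0.14,0,0,0,0,-0.4,0,0,0,0,0,0,-1,0,0,0,0,0,0,-1,0,0,0,0,0,0,-1,0,0,0,0,0,0,-1], newtons=55)

```text
t: 3.42
ee_pos: [0.4748, 0.1512, 0.0833]
tcp_rot: [0.551, 0.443, -0.551, 0.443]
ft_force: [0.7, -0.1, 1.8]
opening: 0.0119
```

```bash
python3 - <<'E'
from h import *
st()
E
```

```text
t 3.42 tcp mm [474.8 151.2  83.3] xaxis [ 4.e-04 -0.e+00 -1.e+00] yaw_y -12.43 F [ 0.75 -0.12  1.84] M [-0.07 -0.11  0.02] open 11.9 j [ 0.01  0.49 -0.57  2.01  0.39  0.74 -1.01]
```

Call:
apply_moves(deltas=[0,0,1,0,0,0,-1,0,0,3,0,0,0,-1,0,0,5,0,0,0,-1,0,0,5,0,0,0,-1,0,0,0,0,0,0,-1])

```text
t: 4.05
ee_pos: [0.4762, 0.1524, 0.2271]
tcp_rot: [0.553, 0.442, -0.549, 0.444]
ft_force: [0.6, -0.1, -2.3]
opening: 0.0118
```

```bash
python3 - <<'E'
from h import *
st()
save('wrist','w3'); 
E
```

```text
t 4.05 tcp mm [476.2 152.4 227.1] xaxis [ 0.0063  0.002  -1.    ] yaw_y -12.42 F [ 0.56 -0.14 -2.26] M [ 0.   -0.07  0.05] open 11.8 j [ 0.11  0.31 -0.66  1.85  0.22  1.04 -0.86]
```

View pics/w3.png

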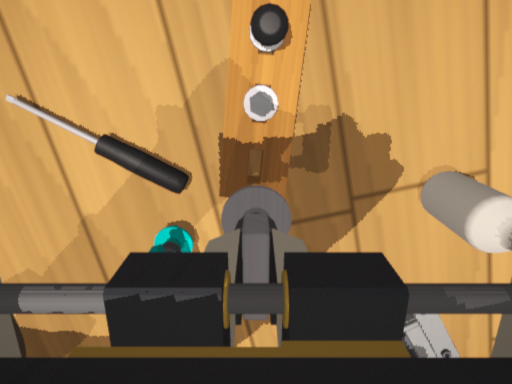

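Call:
apply_moves(deltas=[0.16,-2.69,0,0,0,10.05,-1,0.16,-2.69,0,0,0,10.05,-1,0.16,-2.69,0,0,0,10.05,-1,0.16,-2.69,0,0,0,10.05,-1,0.16,-2.69,0,0,0,10.05,-1,0.16,-2.69,0,0,0,10.05,-1])

```text
t: 4.85
ee_pos: [0.483, -0.0113, 0.2216]
tcp_rot: [0.252, 0.662, -0.252, 0.66]
ft_force: [-0.6, -0.1, -1.7]
opening: 0.0115
```

Call:
apply_moves(deltas=[0.16,-2.69,0,0,0,10.05,-1,0.16,-2.69,0,0,0,10.05,-1,0.16,-2.69,0,0,0,10.05,-1,0.16,-2.69,0,0,0,10.05,-1,0.16,-2.69,0,0,0,10.05,-1,0.16,-2.69,0,0,0,10.05,-1,0,0,0,0,0,0,-1])

```text
t: 5.72
ee_pos: [0.4925, -0.174, 0.2211]
tcp_rot: [-0.11, 0.699, 0.112, 0.697]
ft_force: [-0.1, 1.6, -2.4]
opening: 0.0115
```

```bash
python3 - <<'E'
from h import *
st()
np.save('w4E.npy',arm.get_calibration('wrist')['extrinsics'])
save('wrist','w4'); 
E
```

```text
t 5.72 tcp mm [ 492.5 -174.   221.1] xaxis [-0.0033  0.0013 -1.    ] yaw_y 108.06 F [-0.08  1.58 -2.45] M [ 0.16 -0.1   0.02] open 11.5 j [ 0.99  0.48 -1.04  1.78  0.45  1.14  1.69]
```

View pics/w4.png

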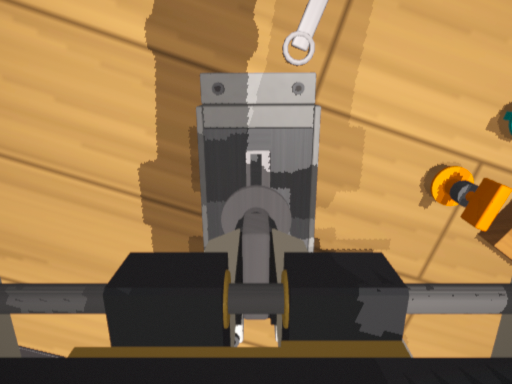

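Call:
apply_moves(deltas=[1.2,0.4,0,0,0,0,-1,2.2,0.7,0,0,0,0,-1,0,0,0,0,0,0,-1,0,0,0,0,0,0,-1])

```text
t: 6.28
ee_pos: [0.5279, -0.1595, 0.223]
tcp_rot: [-0.112, 0.698, 0.112, 0.698]
ft_force: [-0.4, -0.3, -2.1]
opening: 0.0118
```

```bash
python3 - <<'E'
from h import *
st()
np.save('w5E.npy',arm.get_calibration('wrist')['extrinsics'])
save('wrist','w5'); crop('w5','w5c',190,50,330,220,5); crop('w5','w5d',225,110,285,200,9)
E
```

```text
t 6.28 tcp mm [ 527.9 -159.5  223. ] xaxis [-5.e-04  2.e-04 -1.e+00] yaw_y 108.24 F [-0.39 -0.33 -2.11] M [ 0.1  -0.1   0.03] open 11.8 j [ 0.9   0.52 -1.01  1.72  0.48  1.17  1.64]
```

View pics/w5c.png

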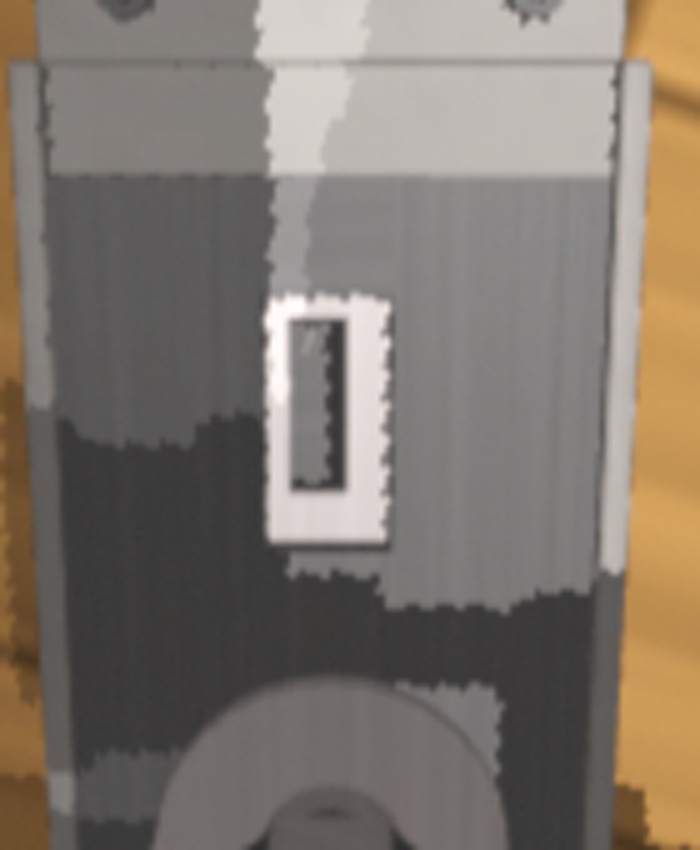

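View pics/w5d.png

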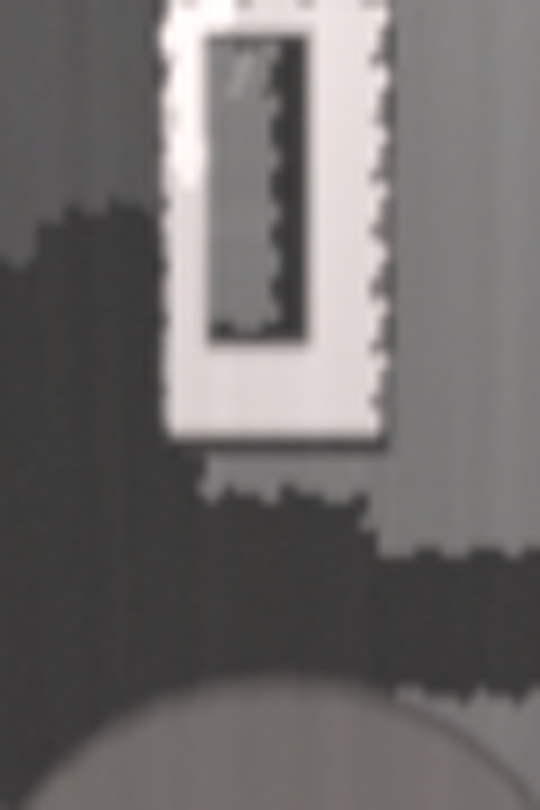

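```bash
python3 - <<'E'
from h import *
cal={'K':arm.get_calibration('wrist')['K'],'extrinsics':np.load('w5E.npy')}
W=lambda x,y,s=5,ox=190,oy=50:(ox+(x+.5)/s-.5,oy+(y+.5)/s-.5)
P=[atz(cal,*W(*c),.04) for c in [(289,318),(347,318),(347,491),(290,491)]]
F=[atz(cal,*W(*c),.05) for c in [(267,297),(388,297),(388,546),(267,546)]]
P=np.array(P)*1000;F=np.array(F)*1000
ex=lambda Q:np.degrees(np.arctan2(*((Q[0]+Q[1]-Q[2]-Q[3])*-1)[1::-1]))
print(P.mean(0),ex(P),np.linalg.norm(P[0]-P[1]),np.linalg.norm(P[1]-P[2]))
print(F.mean(0),ex(F),np.linalg.norm(F[0]-F[1]),np.linalg.norm(F[1]-F[2]))
L=[atz(cal,*W(*c),.046)*1000 for c in [(20,62),(650,62),(620,572),(36,410)]]
print('fence',np.array(L))
s=st();T=s['ee_pos']
for dz in (.017,.0035-.053+.0,): print(dz,proj(cal,T+[0,0,dz]), (proj(cal,T+[0,0,dz])-[190,50]+.5)*5-.5)
# points in w5c along wing: collar center
im=cv2.imread('pics/w5.png'); crop('w5','w5e',200,170,310,260,7)
E
```

```text
[ 493.81640624 -171.22597724   40.        ] 18.29195740915316 11.034010888371055 33.30023810637439
[ 495.16536485 -168.90114689   50.        ] 18.220757722507443 22.24074137218432 46.778014710636334
fence [[ 451.47409879 -241.13646121   46.        ]
 [ 416.21397614 -134.18874889   46.        ]
 [ 505.290963   -105.34561573   46.        ]
 [ 510.49415017 -222.10829508   46.        ]]
t 6.33 tcp mm [ 527.6 -159.9  223. ] xaxis [-5.e-04 -1.e-04 -1.e+00] yaw_y 108.22 F [-0.22 -0.51 -2.02] M [ 0.16 -0.11 -0.01] open 11.6 j [ 0.9   0.52 -1.01  1.72  0.48  1.17  1.64]
0.017 [251.39094379 278.31830352] [ 308.95471897 1143.59151758]
-0.049499999999999995 [252.48804863 219.01050216] [314.44024317 847.05251079]
```

View pics/w5e.png

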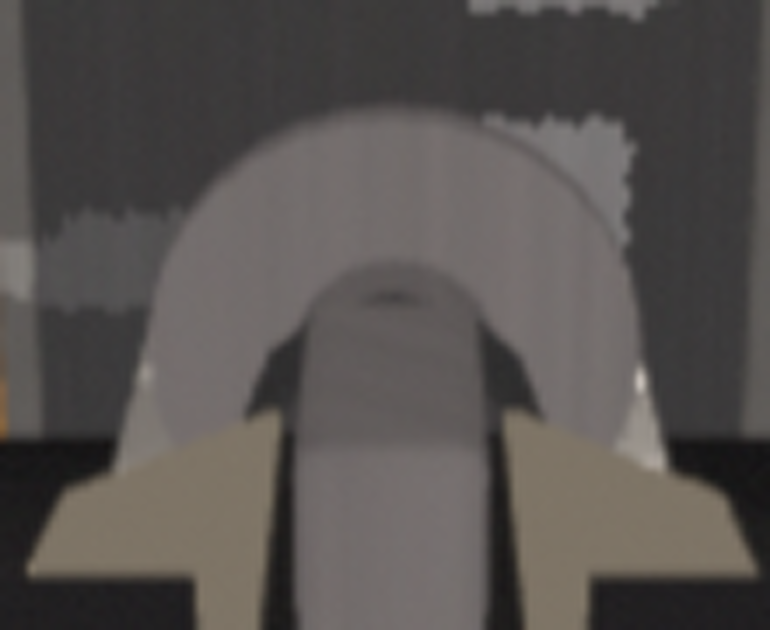

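```bash
python3 - <<'E'
from h import *
cal={'K':arm.get_calibration('wrist')['K'],'extrinsics':np.load('w5E.npy')}
T=np.array([.5279,-.1595,.2230]);c,s=np.cos(np.radians(18.22)),np.sin(np.radians(18.22))
ex=np.array([c,s,0]);ey=np.array([-s,c,0])
print('collar far edge row',proj(cal,T+[0,0,-.0493]-.022*ex),'obs 184.3')
for d in(-22,22): print('side',proj(cal,T+[0,0,-.0493]+d/1000*ey),'obs',200+(150.5 if d<0 else 640.5)/7-.5)
print('wing end near far', [proj(cal,T+[0,0,.0167]+d/1000*ex) for d in(-22,22)],'obs wing top end row',170+445.5/7-.5)
S=np.array([.4938,-.1712,.04]); d=(S-T)*1000; print('base dx,dy',d@ex,d@ey)
st()
E
```

```text
collar far edge row [252.95454754 186.11272054] obs 184.3
side [217.80517065 219.71031658] obs 221.0
side [288.22844244 219.70099669] obs 291.0
wing end near far [array([252.02226711, 233.14306847]), array([252.2848609 , 320.35417598])] obs wing top end row 233.14285714285714
base dx,dy -36.04852529219281 -0.45146900019514646
t 6.33 tcp mm [ 527.6 -159.9  223. ] xaxis [-5.e-04 -1.e-04 -1.e+00] yaw_y 108.22 F [-0.22 -0.51 -2.02] M [ 0.16 -0.11 -0.01] open 11.6 j [ 0.9   0.52 -1.01  1.72  0.48  1.17  1.64]
```

Call:
apply_moves(deltas=[-1.6,-0.65,0,0,0,0,-1,-1.66,-0.67,0,0,0,0,-1,0,0,-3,0,0,0,-1,0,0,-3,0,0,0,-1,0,0,-3,0,0,0,-1,0,0,-1.4,0,0,0,-1,0,0,0,0,0,0,-1])

```text
t: 7.2
ee_pos: [0.4947, -0.1738, 0.1188]
tcp_rot: [-0.111, 0.699, 0.112, 0.698]
ft_force: [0.5, -0.7, -1.6]
opening: 0.0114
```

```bash
python3 - <<'E'
from h import *
save('scene','s6'); save('wrist','w6');st()
crop('s6','s6c',150,100,270,220,5)
E
```

```text
t 7.3 tcp mm [ 495.8 -173.7  120.1] xaxis [ 1.2e-03 -2.0e-04 -1.0e+00] yaw_y 108.18 F [ 0.23  0.13 -1.38] M [ 0.07 -0.16 -0.  ] open 11.5 j [ 0.9   0.59 -0.94  1.9   0.59  0.95  1.57]
```

View pics/w6.png

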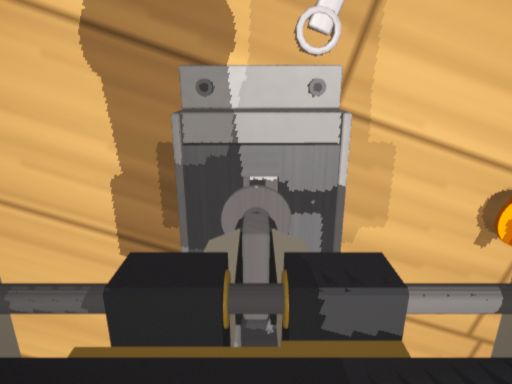

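View pics/s6c.png

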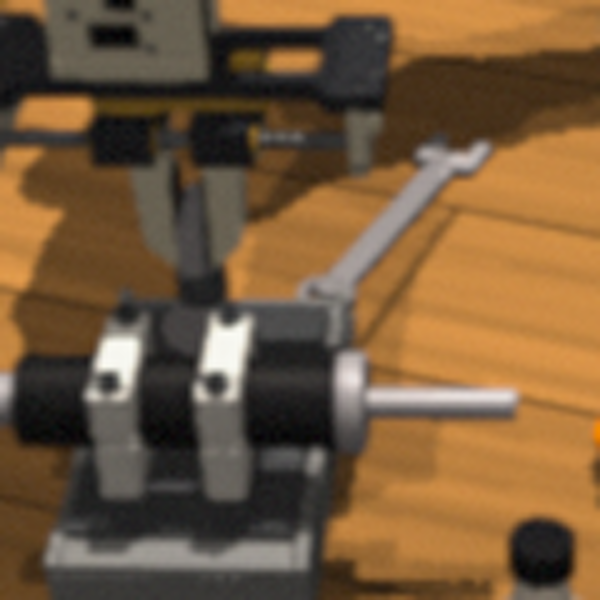

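```bash
python3 - <<'E'
from h import *
crop('w6','w6c',205,165,305,240,8)
E
```

```text
(no output)
```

View pics/w6c.png

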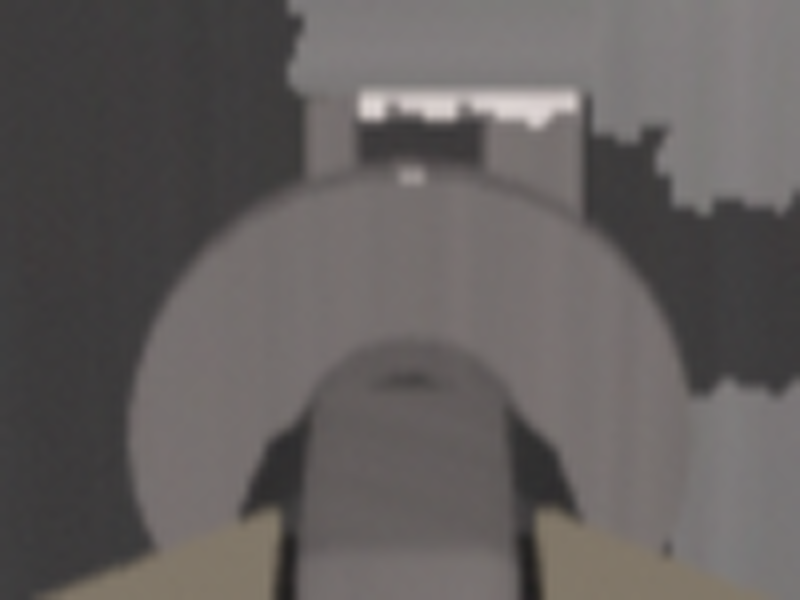

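Call:
apply_moves(deltas=[-0.07,0.08,0,0,0,0,-1,0,0,-0.4,0,0,0,-1,0,0,-0.2,0,0,0,-1,0,0,0,0,0,0,-1,0,0,0,0,0,0,-1])

```text
t: 7.92
ee_pos: [0.4946, -0.173, 0.1131]
tcp_rot: [-0.112, 0.698, 0.112, 0.698]
ft_force: [0.0, -0.2, -1.7]
opening: 0.0116
```

```bash
python3 - <<'E'
from h import *
st();save('wrist','w7');st()
crop('w7','w7c',205,165,305,240,8)
E
```

```text
t 7.92 tcp mm [ 494.6 -173.   113.1] xaxis [-0.e+00  1.e-04 -1.e+00] yaw_y 108.17 F [ 0.04 -0.24 -1.71] M [ 0.11 -0.09  0.02] open 11.6 j [ 0.9   0.6  -0.94  1.91  0.6   0.94  1.56]
t 7.97 tcp mm [ 494.6 -173.   113.2] xaxis [ 0.e+00  1.e-04 -1.e+00] yaw_y 108.18 F [ 0.29 -0.7  -2.04] M [ 0.1  -0.12 -0.02] open 11.6 j [ 0.9   0.6  -0.94  1.91  0.6   0.94  1.56]
```

View pics/w7c.png

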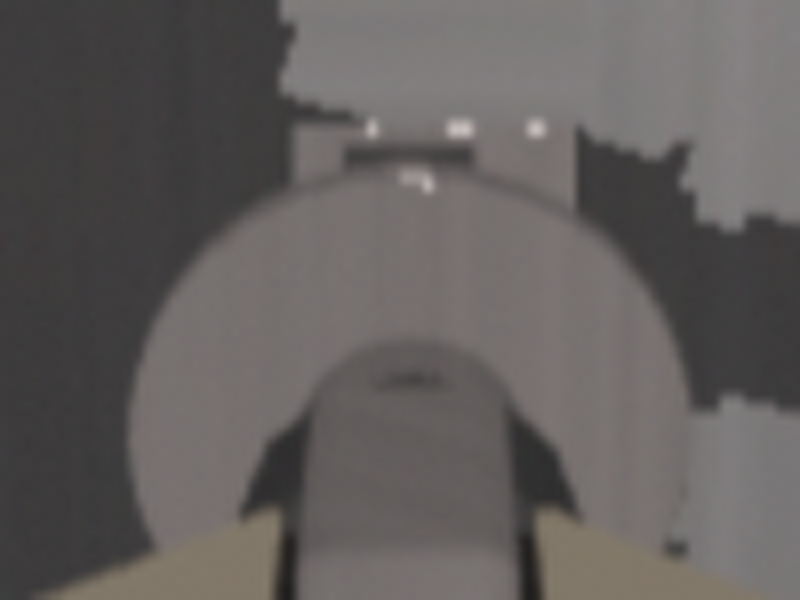

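```bash
python3 - <<'E'
from h import *
cal=arm.get_calibration('wrist'); T=arm.observe()['ee_pos']
ex=np.array([.95,.3126,0])
for x in(-18,-17,-16): print(x,proj(cal,[*(T+x/1000*ex)[:2],.04]))
print('collar edge',proj(cal,T+[0,0,-.0493]-.022*ex),'obs',165+168.5/8-.5)
for x in(-24,-23): print(x,proj(cal,[*(T+x/1000*ex)[:2],.05]))
E
```

```text
-18 [253.24392913 181.04299908]
-17 [253.24810758 182.46032106]
-16 [253.25227496 183.87388569]
collar edge [253.01214696 185.98914453] obs 185.5625
-24 [253.13336759 176.54114431]
-23 [253.13791697 178.03821428]
```

Call:
apply_moves(deltas=[0,0,-0.1,0,0,0,-1,0,0,-0.1,0,0,0,-1,0,0,-0.1,0,0,0,-1,0,0,-0.1,0,0,0,-1,0,0,0,0,0,0,-1])

```text
t: 8.6
ee_pos: [0.4945, -0.173, 0.1091]
tcp_rot: [-0.112, 0.698, 0.112, 0.698]
ft_force: [-0.3, 1.0, -2.2]
opening: 0.0119
```

```bash
python3 - <<'E'
from h import *
st()
E
```

```text
t 8.6 tcp mm [ 494.5 -173.   109.1] xaxis [-2.e-04  1.e-04 -1.e+00] yaw_y 108.17 F [-0.25  0.96 -2.19] M [ 0.08 -0.15 -0.01] open 11.9 j [ 0.89  0.61 -0.93  1.91  0.61  0.93  1.55]
```

Call:
apply_moves(deltas=[0,0,-0.1,0,0,0,-1,0,0,-0.1,0,0,0,-1,0,0,-0.1,0,0,0,-1,0,0,-0.1,0,0,0,-1,0,0,0,0,0,0,-1])

```text
t: 9.22
ee_pos: [0.4945, -0.173, 0.1051]
tcp_rot: [-0.112, 0.698, 0.112, 0.698]
ft_force: [-0.3, -0.0, -2.5]
opening: 0.0119
```

```bash
python3 - <<'E'
from h import *
st()
E
```

```text
t 9.22 tcp mm [ 494.5 -173.   105.1] xaxis [-1.e-04  1.e-04 -1.e+00] yaw_y 108.17 F [-0.31 -0.02 -2.47] M [ 0.08 -0.13 -0.02] open 11.9 j [ 0.89  0.61 -0.93  1.92  0.61  0.93  1.55]
```

Still free: the head should be inside the plate slot. I continue until the collar touches and the spring force appears.

Call:
apply_moves(deltas=[0,0,-0.1,0,0,0,-1,0,0,-0.1,0,0,0,-1,0,0,-0.1,0,0,0,-1,0,0,-0.1,0,0,0,-1,0,0,0,0,0,0,-1])

```text
t: 9.85
ee_pos: [0.4946, -0.173, 0.1012]
tcp_rot: [-0.112, 0.698, 0.112, 0.698]
ft_force: [-1.0, -0.2, 3.9]
opening: 0.0118
```

```bash
python3 - <<'E'
from h import *
st()
E
```

```text
t 9.85 tcp mm [ 494.6 -173.   101.2] xaxis [ 2.e-04 -1.e-04 -1.e+00] yaw_y 108.18 F [-0.98 -0.2   3.88] M [0.11 0.11 0.02] open 11.8 j [ 0.89  0.62 -0.92  1.92  0.62  0.92  1.54]
```

Call:
apply_moves(deltas=[0,0,-0.15,0,0,0,-1,0,0,-0.15,0,0,0,-1,0,0,-0.15,0,0,0,-1,0,0,-0.15,0,0,0,-1,0,0,0,0,0,0,-1])

```text
t: 10.48
ee_pos: [0.4946, -0.173, 0.0952]
tcp_rot: [-0.112, 0.698, 0.112, 0.698]
ft_force: [-2.0, 0.8, 6.7]
opening: 0.012
```

```bash
python3 - <<'E'
from h import *
st()
E
```

```text
t 10.47 tcp mm [ 494.6 -173.    95.2] xaxis [ 1.e-04 -0.e+00 -1.e+00] yaw_y 108.18 F [-1.98  0.75  6.71] M [0.06 0.28 0.06] open 12.0 j [ 0.88  0.62 -0.92  1.92  0.63  0.91  1.54]
```

Call:
apply_moves(deltas=[0,0,-0.15,0,0,0,-1,0,0,-0.15,0,0,0,-1,0,0,-0.15,0,0,0,-1,0,0,0,0,0,0,-1])

```text
t: 10.98
ee_pos: [0.4946, -0.173, 0.0908]
tcp_rot: [-0.112, 0.698, 0.112, 0.698]
ft_force: [-2.7, 1.0, 8.8]
opening: 0.0116
```

```bash
python3 - <<'E'
from h import *
st()
save('wrist','w8'); save('scene','s8'); crop('s8','s8c',150,100,270,220,5)
E
```

```text
t 10.97 tcp mm [ 494.6 -173.    90.8] xaxis [ 2.e-04 -2.e-04 -1.e+00] yaw_y 108.18 F [-2.73  1.04  8.82] M [0.14 0.5  0.02] open 11.6 j [ 0.88  0.63 -0.91  1.93  0.63  0.9   1.53]
```

View pics/w8.png

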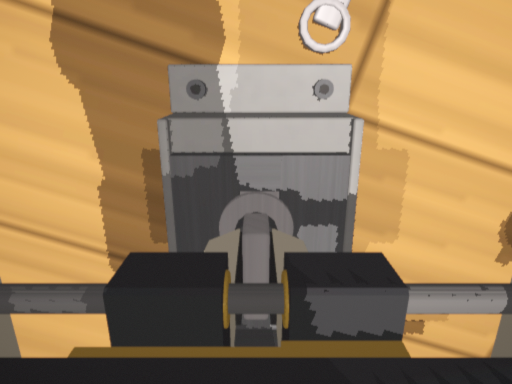

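View pics/s8c.png

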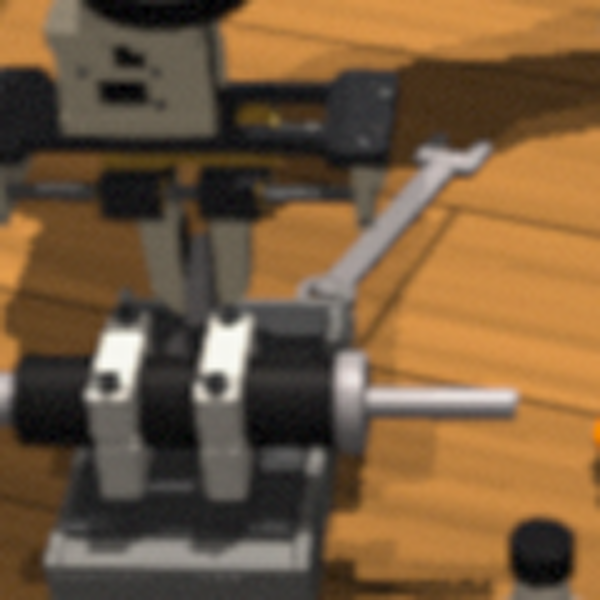

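Call:
apply_moves(deltas=[0,0,0,0,0,-5,-1,0,0,0,0,0,-5,-1,0,0,0,0,0,-5,-1,0,0,0,0,0,-5,-1,0,0,0,0,0,0,-1])

```text
t: 11.7
ee_pos: [0.4957, -0.1729, 0.0914]
tcp_rot: [0.012, 0.706, -0.012, 0.708]
ft_force: [-0.5, 1.0, 8.8]
opening: 0.0118
```

```bash
python3 - <<'E'
from h import *
st()
E
```

```text
t 11.7 tcp mm [ 495.7 -172.9   91.4] xaxis [ 2.3e-03 -4.0e-04 -1.0e+00] yaw_y 88.11 F [-0.48  0.98  8.76] M [ 0.12 -0.03 -0.06] open 11.8 j [ 0.82  0.59 -0.83  1.93  0.57  0.86  1.24]
```

Call:
apply_moves(deltas=[-0.05,0,-0.03,0,0,-6,-1,0,0,-0.02,0,0,-6,-1,0,0,0,0,0,-6,-1,0,0,0,0,0,-6,-1,0,0,0,0,0,-6,-1,0,0,0,0,0,0,-1])

```text
t: 12.45
ee_pos: [0.4955, -0.173, 0.091]
tcp_rot: [0.194, 0.679, -0.194, 0.681]
ft_force: [0.3, -0.6, 9.3]
opening: 0.0117
```

```bash
python3 - <<'E'
from h import *
st()
E
```

```text
t 12.45 tcp mm [ 495.5 -173.    91. ] xaxis [ 2.9e-03 -7.0e-04 -1.0e+00] yaw_y 58.1 F [ 0.27 -0.56  9.32] M [ 0.01 -0.17 -0.11] open 11.7 j [ 0.74  0.55 -0.69  1.94  0.48  0.82  0.8 ]
```

Call:
apply_moves(deltas=[0,0,0,0,0,-6,-1,0,0,0,0,0,-6,-1,0,0,0,0,0,-6,-1,0,0,0,0,0,-6,-1,0,0,0,0,0,-6,-1,0,0,0,0,0,-6,-1,0,0,0,0,0,-4,-1,0,0,0,0,0,0,-1])

```text
t: 13.45
ee_pos: [0.4955, -0.1732, 0.0909]
tcp_rot: [0.415, 0.572, -0.415, 0.574]
ft_force: [0.7, -0.1, 8.3]
opening: 0.0117
```

```bash
python3 - <<'E'
from h import *
st(); save('wrist','w9')
E
```

```text
t 13.45 tcp mm [ 495.5 -173.2   90.9] xaxis [ 2.9e-03 -8.0e-04 -1.0e+00] yaw_y 18.13 F [ 0.69 -0.06  8.34] M [-0.07 -0.19  0.03] open 11.7 j [ 0.62  0.51 -0.51  1.95  0.35  0.77  0.22]
```

View pics/w9.png

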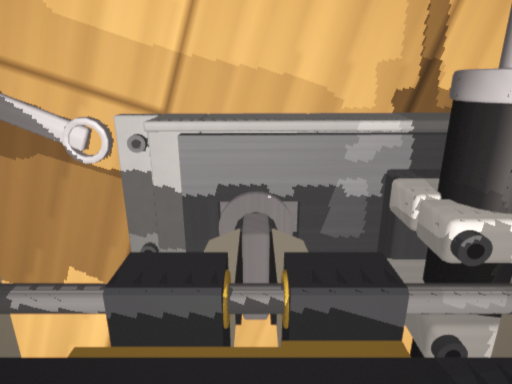

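Call:
apply_moves(deltas=[0,0,0.1,0,0,0,-1,0,0,0.1,0,0,0,-1,0,0,0.1,0,0,0,-1,0,0,0.1,0,0,0,-1,0,0,0.1,0,0,0,-1,0,0,0,0,0,0,-1])

```text
t: 14.25
ee_pos: [0.4955, -0.1732, 0.0958]
tcp_rot: [0.415, 0.572, -0.414, 0.574]
ft_force: [1.1, -0.4, 5.1]
opening: 0.0117
```

```bash
python3 - <<'E'
from h import *
st()
E
```

```text
t 14.25 tcp mm [ 495.5 -173.2   95.8] xaxis [ 2.9e-03 -5.0e-04 -1.0e+00] yaw_y 18.18 F [ 1.08 -0.45  5.13] M [-0.13 -0.35 -0.01] open 11.7 j [ 0.62  0.5  -0.52  1.94  0.34  0.78  0.22]
```

Call:
apply_moves(deltas=[0,0,0.1,0,0,0,-1,0,0,0.1,0,0,0,-1,0,0,0,0,0,0,-1])

```text
t: 14.62
ee_pos: [0.4954, -0.1732, 0.0977]
tcp_rot: [0.415, 0.572, -0.414, 0.574]
ft_force: [1.5, 0.3, 5.1]
opening: 0.0118
```

```bash
python3 - <<'E'
from h import *
st()
E
```

```text
t 14.62 tcp mm [ 495.4 -173.2   97.7] xaxis [ 2.7e-03 -5.0e-04 -1.0e+00] yaw_y 18.18 F [1.47 0.25 5.06] M [-0.08 -0.46 -0.09] open 11.8 j [ 0.62  0.5  -0.52  1.94  0.34  0.79  0.23]
```

Call:
apply_moves(deltas=[0,0,0.1,0,0,0,-1,0,0,0,0,0,0,-1])

```text
t: 14.88
ee_pos: [0.4952, -0.1732, 0.0983]
tcp_rot: [0.415, 0.572, -0.414, 0.573]
ft_force: [6.6, -0.9, -1.8]
opening: 0.0115
```

```bash
python3 - <<'E'
from h import *
st()
E
```

```text
t 14.88 tcp mm [ 495.2 -173.2   98.3] xaxis [ 2.2e-03 -1.0e-04 -1.0e+00] yaw_y 18.18 F [ 6.62 -0.9  -1.75] M [-0.29 -1.53 -0.07] open 11.5 j [ 0.62  0.5  -0.52  1.94  0.34  0.79  0.23]
```

Call:
apply_moves(deltas=[0,0,0.06,0,0,0,-1,0,0,0,0,0,0,-1])

```text
t: 15.12
ee_pos: [0.4951, -0.1732, 0.0984]
tcp_rot: [0.415, 0.572, -0.414, 0.573]
ft_force: [7.1, -1.5, -8.3]
opening: 0.0116
```

```bash
python3 - <<'E'
from h import *
st()
E
```

```text
t 15.12 tcp mm [ 495.1 -173.2   98.4] xaxis [ 2.e-03  2.e-04 -1.e+00] yaw_y 18.17 F [ 7.06 -1.46 -8.26] M [-0.36 -2.06 -0.05] open 11.6 j [ 0.62  0.5  -0.52  1.94  0.34  0.79  0.23]
```

Call:
apply_moves(deltas=[0,0,-0.1,0,0,0,-1,0,0,0,0,0,0,-1])

```text
t: 15.38
ee_pos: [0.4949, -0.1731, 0.0982]
tcp_rot: [0.415, 0.572, -0.414, 0.573]
ft_force: [4.3, -0.7, 4.6]
opening: 0.0118
```

```bash
python3 - <<'E'
from h import *
st(); save('scene','s10')
E
```

```text
t 15.38 tcp mm [ 494.9 -173.1   98.2] xaxis [ 1.6e-03 -3.0e-04 -1.0e+00] yaw_y 18.18 F [ 4.31 -0.66  4.57] M [-0.19 -1.05  0.04] open 11.8 j [ 0.62  0.5  -0.52  1.94  0.34  0.79  0.23]
```

Call:
apply_moves(deltas=[0.06,0.02,0,0,0,0,-1,0,0,0,0,0,0,-1])

```text
t: 15.68
ee_pos: [0.4947, -0.173, 0.0979]
tcp_rot: [0.415, 0.573, -0.415, 0.573]
ft_force: [3.2, -0.9, 4.9]
opening: 0.0115
```

```bash
python3 - <<'E'
from h import *
st()
E
```

```text
t 15.68 tcp mm [ 494.7 -173.    97.9] xaxis [ 2.e-04 -3.e-04 -1.e+00] yaw_y 18.17 F [ 3.15 -0.93  4.92] M [-0.46 -1.02 -0.  ] open 11.5 j [ 0.62  0.5  -0.52  1.94  0.34  0.79  0.23]
```

Call:
apply_moves(deltas=[0,0,0,0,0,0,-0.6,0,0,0,0,0,0,-0.4,0,0,0,0,0,0,-0.3,0,0,0,0,0,0,-0.3])

```text
t: 16.18
ee_pos: [0.4942, -0.1728, 0.0975]
tcp_rot: [0.415, 0.573, -0.415, 0.572]
ft_force: [0.4, 0.6, -0.2]
opening: 0.032
```

```bash
python3 - <<'E'
from h import *
st();save('wrist','w11')
E
```

```text
t 16.18 tcp mm [ 494.2 -172.8   97.5] xaxis [-8.e-04  2.e-04 -1.e+00] yaw_y 18.17 F [ 0.42  0.57 -0.15] M [ 0.04 -0.16  0.03] open 32.0 j [ 0.62  0.5  -0.52  1.94  0.34  0.79  0.23]
```

View pics/w11.png

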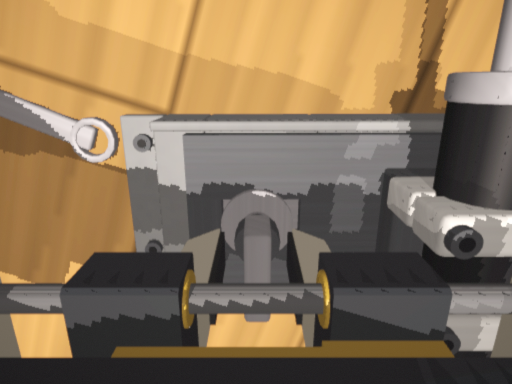

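Released, and the wing stands centred between the jaws. I raise the gripper straight up and then look.

Call:
apply_moves(deltas=[0,0,0.5,0,0,0,-0.3,0,0,1.5,0,0,0,-0.3,0,0,3,0,0,0,-0.3,0,0,4,0,0,0,-0.3,0,0,4,0,0,0,-0.3,0,0,0,0,0,0,-0.3])

```text
t: 16.98
ee_pos: [0.4966, -0.1729, 0.2319]
tcp_rot: [0.415, 0.57, -0.414, 0.575]
ft_force: [0.1, 0.1, -0.4]
opening: 0.0317
```

```bash
python3 - <<'E'
from h import *
st();np.save('w12E.npy',arm.get_calibration('wrist')['extrinsics']);save('wrist','w12');save('scene','s12');crop('s12','s12c',140,90,290,240,5)
crop('w12','w12c',170,100,370,250,4)
E
```

```text
t 16.98 tcp mm [ 496.6 -172.9  231.9] xaxis [ 0.0065 -0.0021 -1.    ] yaw_y 18.18 F [ 0.13  0.13 -0.41] M [-0.05 -0.08 -0.04] open 31.7 j [ 0.69  0.34 -0.59  1.79  0.21  1.07  0.34]
```

View pics/w12c.png

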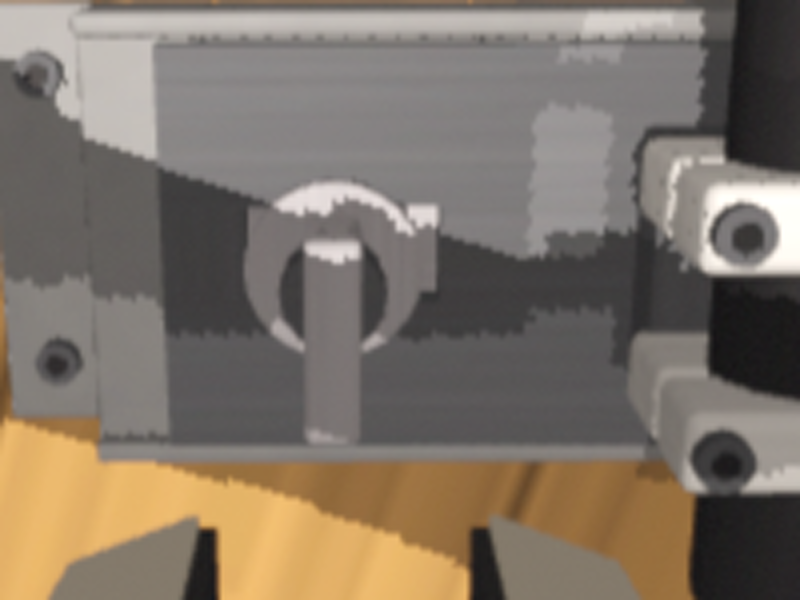

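View pics/s12c.png

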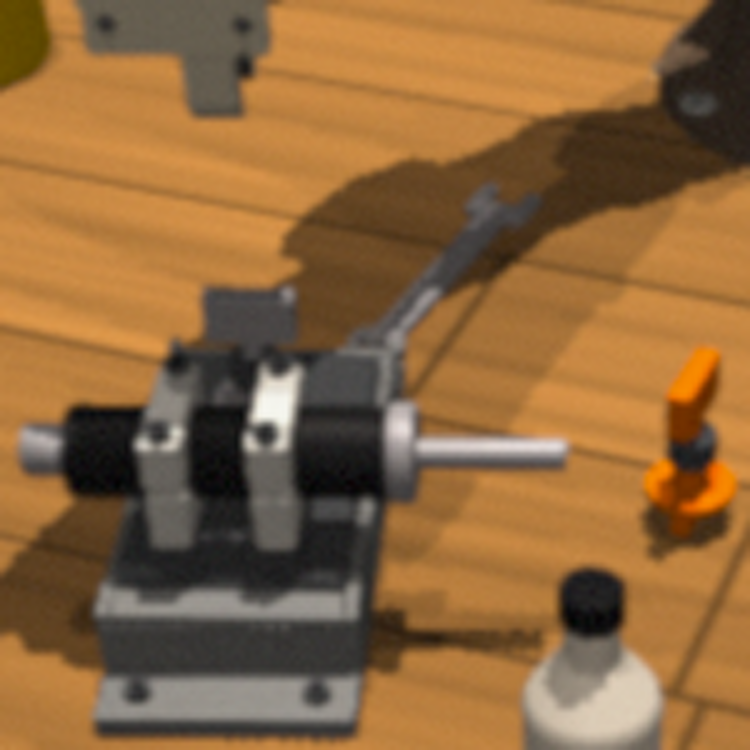

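```bash
python3 - <<'E'
from h import *
cal={'K':arm.get_calibration('wrist')['K'],'extrinsics':np.load('w12E.npy')}
W=lambda x,y:(170+(x+.5)/4-.5,100+(y+.5)/4-.5)
for z in(.110,.115):
    a=atz(cal,*W(333,246),z);b=atz(cal,*W(333,441),z)
    print(z,(a+b)/2,np.linalg.norm(a-b),np.degrees(np.arctan2(*(a-b)[1::-1])))
c=arm.get_calibration('scene')
ey=np.array([-.3126,.95,0]);P=np.array([.4945,-.173,0])
for z in(.110,.115): print(z,[np.round((proj(c,P+[0,0,z]+s*.022*ey)-[140,90])*5) for s in(-1,1)])
for z in(.084,.089): print('wing bottom',z,[np.round((proj(c,P+[0,0,z]+s*.022*ey)-[140,90])*5) for s in(-1,1)])
save('top','t13')
E
```

```text
0.11 [ 0.49470314 -0.17387412  0.11      ] 0.042357812307961776 108.03507113073044
0.115 [ 0.49422204 -0.17235611  0.115     ] 0.04157039321501975 108.03507113073049
0.11 [array([205., 296.]), array([298., 297.])]
0.115 [array([204., 287.]), array([297., 288.])]
wing bottom 0.084 [array([211., 341.]), array([302., 342.])]
wing bottom 0.089 [array([210., 332.]), array([301., 333.])]
```

View pics/t13.png

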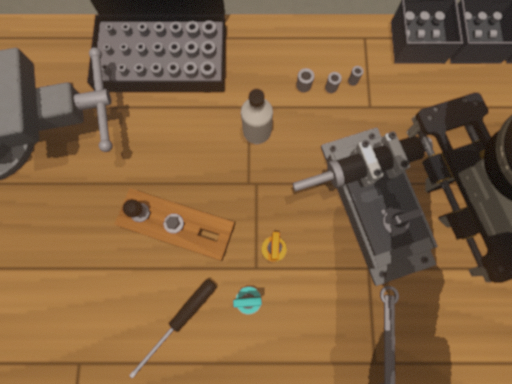

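The wing's top edge in the scene crop, at (204–298, 287), matches the seated height of 115 mm. The wing's yaw of 108° is 90° from the base axis. The pin, hex bolt, oil bottle and look-alikes are where they were.

```bash
python3 - <<'E'
from h import *
st();print(arm.hand_in())
E
```

```text
t 17.12 tcp mm [ 494.2 -172.9  227.7] xaxis [-3.e-04 -2.e-04 -1.e+00] yaw_y 18.17 F [-0.29  0.34 -0.66] M [-0.02 -0.13  0.02] open 32.4 j [ 0.69  0.34 -0.58  1.8   0.21  1.07  0.34]
the job is handed in; nothing more can be done
None
```

I clamped the cradle with the steel T-bolt and handed the job in at about 17 s; no verdict was reported. The head went down through the foot slot and the plate slot without touching. I pressed it against its spring with about 11 N, turned it 90° clockwise and let it rise until it seated. Then I released it and raised the gripper clear.

**Last checks:**
- **Seating:** the rise stopped where the head's underside is 27 mm above the bench. The scene picture also puts the wing's top at about 115 mm, as it should be when seated.
- **Turn:** the wing's yaw is 108.0°, against 18.2° for the base, so the quarter turn is complete within measurement error.
- **Surroundings:** in the final pictures the rack hardware, oil bottle, look-alikes and cradle look unmoved. I did not measure the cradle's position again.

**Disagreements and side forces:**
- The wrist camera's calibration was about 2 mm off sideways, so I lined the bolt up by its position relative to the slot in the picture.
- The spring force put the pressed-down head 1 to 1.5 mm lower than the position reading did; both were within the allowed range.
- When the head seated, a side force of about 7 N and an upward pull of about 6 N appeared. I eased off before releasing, down to about 3 N sideways. Every reading I took stayed well under 25 N.

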